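Wedge the shelf collar tight on its post

ROBOT

A 6-joint arm with a two-finger parallel gripper is mounted at the origin on the work surface. World frame = base frame: x ahead of the robot, y to its left, z up, the work surface at z = 0. Lengths are in m, angles in rad, forces in N, time in s.
With the tool pointing down it reaches from about 0.3 to 0.825 m from the base axis. Payload 5.4 kg.
Tool frame: the origin (TCP) lies at the very end of the fingers, on their centre line; the grasp point (between the pads) lies 19 mm behind it; z points along the fingers, y is the line along which they close (so a half turn about z gives the same grasp; the last joint's range is limited). The gripper opens to 92 mm and grips with 3 to 60 N. Pads are 20 mm wide; open, the fingers measure 128 mm over their backs; the gripper's body (75 mm by 189 mm) begins 69 mm behind the grasp point.
Start: joints at [-1.553, 0.158, 1.597, -0, 1.386, -0.21], TCP at [0.13, -0.56, 0.215] pointing down, gripper open.
Joint ranges: [-2.91, 2.91], [-0.94, 2.29], [0.18, 2.7], [-1.29, 4.43], [0.17, 2.64], [-3, 3]. Speed limits (rad/s): [2.57, 2.57, 3.14, 3.14, 3.14, 3.14].

INTERFACE

Orientations are given as a rotation vector (axis times angle).
In Python, from workcell import bot gives the robot as it stands. Calls block until the motion is done:
- bot.goto(position, orientation): joint-space move of the TCP to a pose.
- bot.line_to(position, rot=None, max_speed=0.15): straight line of the TCP; rot=None keeps the orientation; max_speed is the mean speed in m/s.
- bot.set_joints(angles): joint-space move.
- bot.set_gripper(opening, newtons=None): opening from 0.0 (shut) to 1.0 (fully open); newtons is the grip in N (None keeps the last); returns when the fingers have stopped.
- bot.hold(seconds).
- bot.inverse_kinematics(position, orientation): joint angles nearest the present ones, or None.
- bot.read_camera(name): name is "side" or "top"; returns a dict with "pixels" (384x512x3 uint8, blue, green, red), "fx", "fy", "cx", "cy" (pixels), "k1" (the pictures are not rectified: a ray, as slopes to the right and down, at radius r is drawn at 1 + k1 r^2 times it, then the intrinsics apply), "R" (3x3) and "t" (3): a world point X has camera coordinates R X + t. Camera axes: x right, y down, z forward; pixel columns grow to the right and rows downward; lengths in m; the calibration is good to about 2 mm. A picture is of the moment at which its call begins. There is no depth.
A pose or a line that the arm cannot do raises bot.MotionError and nothing moves.
- bot.job_done(): hands the job in; it is judged then, once.
Readings, each from a call of its own:
- bot.current_clock(): time.
- bot.current_joints(): joint angles.
- bot.current_joint_vel(): joint speeds.
- bot.current_effort(): joint torques, N m.
- bot.current_ee_pos(): TCP position.
- bot.current_tool_rot(): TCP orientation.
- bot.current_contact_force(): force on the tool from outside, world axes, zero at the start.
- bot.current_ft_torque(): the same for the moment, N m.
- bot.current_opening(): opening from 0.0 (shut) to 1.0 (fully open).
- bot.current_grip_force(): force on a finger pad.
Only numpy, scipy, OpenCV 4.12 (cv2) and the standard library are available. Lean on these libraries where they do the work, as an engineer would, in place of code of your own. Each camera call takes 0.05 s, during which the arm holds its last target. There are 200 camera calls.

TASK

One end of the white bench shelf is still loose on its post: take the metal taper key from the wooden block and set it, gib nose outward, down into the gap between that post and its collar, and let go. Then pick up the mallet and tap the key down with at least two light taps until it is tight and sinks no further, never hitting it hard enough to damage it. Stand the mallet back on the worktop on its face and leave everything else where it is.

Things in the scene. Friction and masses are not known exactly. Their poses are not given: they have to be found in the camera images.
- shelf: White steel bench shelf, fixed: deck 370 (y) x 170 (x) mm, top at 100 mm, between two 30 mm square posts, one at each end (y = +-210 mm), each in a 60 mm high collar whose upper edge is 110 mm above the worktop. The -y collar already has its key (an example); the +y one is empty. Origin on the worktop under the deck's middle; y toward the empty collar, z up. Things on the deck end below 190 mm.
- gap (a point): Centre of the mouth of the empty key gap, outboard (+y) of the +y post, level with the collar's upper edge; axes as the shelf's. In y it lies between the post's upright face (nominally y = -6 mm) and the collar wall's inner face, y = +6 mm at the mouth, sloping inward going down 1 in 7, parallel to the key's slope. Post cap stands 4 mm, the flared lips 7 mm above the mouth; in x they are 25 mm apart.
- collar: The empty +y collar, part of the shelf (same origin, axes). Its post stands up to 2.5 mm either way from nominal, shown by no pose: the key first binds with its tip 30 to 66 mm below the mouth. Down to there two spring leaves (x sides) hold it where it is let go, perhaps leaning a little, and drag 2 to 5 N. After that about 4 N per mm: tight at 15 to 20 N, maybe loose under 13, damage over 34.
- key: Grey metal gib-head taper key, loose, about 80 g, standing tip down 38 mm deep in a slot of the wooden block. 102 mm long, 18 mm wide along x with flat parallel sides (the grip). Origin at the tip on the straight face (y = 0), z up to the head. Thickness from y = 0 towards +y: 6 mm at z = 6 mm, growing to 17.4 mm at z = 86 mm (the tip below z = 6 is 3 mm thick, y = 1.5 to 4.5).
- key_head (a point): Centre of the top face of the key's head, where the mallet strikes (key x = 0, y = 12, z = 102 mm). The head is 18 (x) x 24 (y) mm and 16 mm high, z = 86 to 102 mm; it stays at least 8 mm above the mouth of the gap. Light taps: bring the mallet down on it at about 20 mm/s; at 50 mm/s and more a tap on the tight key may pass the damage limit.
- key_nib (a point): End of the gib nose: middle of the head's +y side (key y = 24 mm). The nose stands out past the sloped face and points outward, away from the post, in the gap: key x, y, z then lie along the gap's x, y, z.
- block: Wooden tool block, fixed, 70 (x) x 110 (y) x 45 mm high, origin under its centre. The key stands in the slot at y = -22 mm, its axes along the block's; two round holes beside it are empty.
- mallet: Small mallet, loose, about 0.38 kg, standing on one face, head axis (z) upright, handle level. Head: 36 x 36 mm square dark steel body, z = 13 to 61 mm, and a round white nylon face, 34 mm diameter, at each end; 74 mm high. Handle 22 mm thick, along -x at z = 36 mm, ends 140 mm from the head's axis. Origin: centre of the lower face. Can be held by the head from above, across y.
- mallet_top (a point): Centre of the mallet head's upper face, 74 mm above the lower face.
- jar: Glass jar with a metal twist cap, 60 mm across, 85 mm high, on the shelf's deck; leave alone. Origin under its centre.
- pot: Small white ceramic pot, 60 mm across, 55 mm high, on the deck; leave alone. Origin under its centre.
- peg: Wooden clothes peg, 72 x 13 x 10 mm, lying on the worktop; leave alone.
- dustpan: Red plastic dustpan, 170 x 200 x 45 mm with a handle, lying on the worktop; leave alone. Origin at the handle's end.
- driver: Screwdriver lying on the worktop in front of the shelf; leave alone.
- sortbox_drawer0 (a joint): Drawer of the grey plastic sorting box on the deck, 0 = shut, in m; leave alone.
Not all that is in view belongs to the job. There is more than one size of the key; the job needs the larger.

How it is judged:
On the way, in this order (a step that is already met when the one before it is completed fails the run):
1. the key is set in the empty collar's gap, straight face to the post, and let go (z of key in the frame of gap below -0.018 m and x of key in the frame of gap between -0.007 and 0.007 m and y of key in the frame of gap between -0.015 and 0.003 m and y of key_nib in the frame of gap above 0.006 m and angle between key's own z axis and vertical below 0.25 rad and contact force between the fingers and key below 0.1 N), for 0.2 s.
2. the mallet taps the key (z of key in the frame of gap below -0.018 m and x of key in the frame of gap between -0.007 and 0.007 m and y of key in the frame of gap between -0.015 and 0.003 m and y of key_nib in the frame of gap above 0.006 m and angle between key's own z axis and vertical below 0.25 rad and contact force between mallet and key above 5 N).
3. the mallet is lifted off again (contact force between mallet and key below 0.1 N), for 0.1 s.
4. a further tap, and the key is tight (contact force between mallet and key above 5 N and contact force between key and collar above 7 N).
At the end, for the whole second after the job is handed in: The key stands upright (0.06 rad) in the empty collar's gap, nose outward, tip at least 30 mm below the mouth, wedged so that key and collar press on each other with over 7 N; the mallet stands still on its face on the worktop (within 0.12 rad and 6 mm) (z of key in the frame of gap below -0.03 m and x of key in the frame of gap between -0.007 and 0.007 m and y of key in the frame of gap between -0.015 and 0.003 m and y of key_nib in the frame of gap above 0.006 m and angle between key's own z axis and vertical below 0.06 rad and contact force between key and collar above 7 N and height (world z) of mallet below 0.006 m and angle between mallet's own z axis and vertical below 0.12 rad and linear speed of mallet below 0.02 m/s and linear speed of key below 0.01 m/s); the robot touches nothing.
It fails at once if the key is struck or pressed by the mallet with more than 34 N (contact force between mallet and key above 34 N).
It fails at once if the jar or the pot is pushed more than 30 mm or tipped (distance of any of jar, pot from where it was at the start of the episode above 0.03 m or angle between any of jar, pot's own z axis and vertical above 0.5 rad).
It fails at once if the clothes peg, the dustpan or the screwdriver is pushed more than 40 mm (distance of any of peg, dustpan, driver from where it was at the start of the episode above 0.04 m).
It fails at once if the drawer box is pulled open (value of joint sortbox_drawer0 above 0.02 m).
It also fails if it takes over 64 s, if anything falls off the work surface, if the arm or the gripper's body presses on something with over 40 N, if the wrist force passes 120 N, or if a joint passes its speed limit or range.

## Working session

There is one attempt and no reset: what is moved stays moved. The work goes in short steps, each a Python script; the robot and the scene stay as the last script left them, time stands still between calls to the robot, and variables do not carry over. Pictures are saved under pics/ and viewed, at most 10 in all, crops included, and the job is handed in when it is done.

```bash
mkdir -p pics; ls; python3 - <<'E'
from workcell import bot
import cv2,numpy as np
for n in ("side","top"):
    c=bot.read_camera(n); cv2.imwrite(f"pics/{n}0.png",cv2.resize(c["pixels"],(800,600),interpolation=cv2.INTER_CUBIC))
    print(n,c["fx"],c["fy"],c["cx"],c["cy"],c["k1"],np.round(c["R"],4).tolist(),np.round(c["t"],4).tolist())
print(bot.current_clock(),bot.current_tool_rot())
E
```

```text
pics
side 436.29765018465326 436.29765018465326 248.7836371207897 199.32698960608886 -0.16725196149905214 [[-0.8732, -0.4868, 0.024], [-0.2672, 0.4369, -0.8589], [0.4077, -0.7564, -0.5115]] [0.4501, 0.2157, 0.9671]
top 353.5050274350536 353.5050274350536 251.8906722003117 192.87483070134962 0.026870856066209835 [[-0.0075, -1.0, 0.0054], [-0.9966, 0.0071, -0.0826], [0.0826, -0.006, -0.9966]] [0.022, 0.4876, 0.9589]
0.1 [-3.11953725e+00 -3.56911657e-01 -2.73496290e-04]
```

View pics/side0.png

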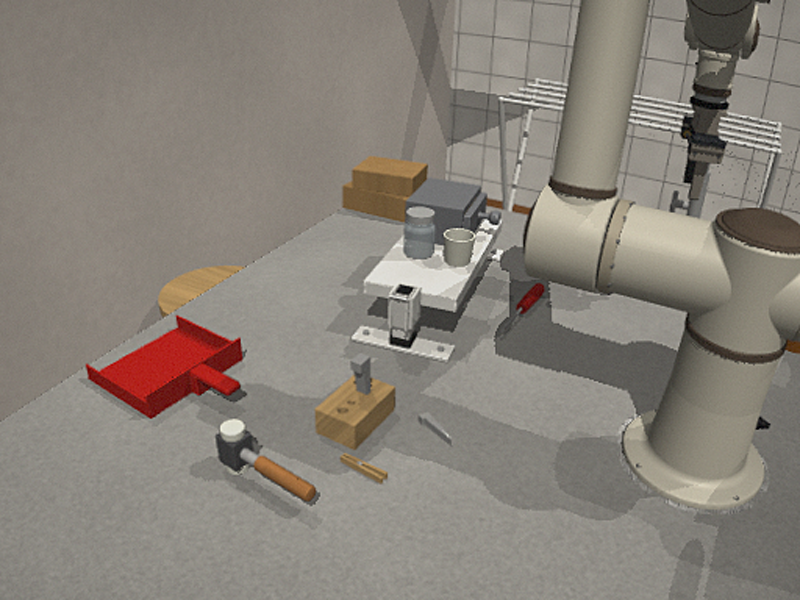

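View pics/top0.png

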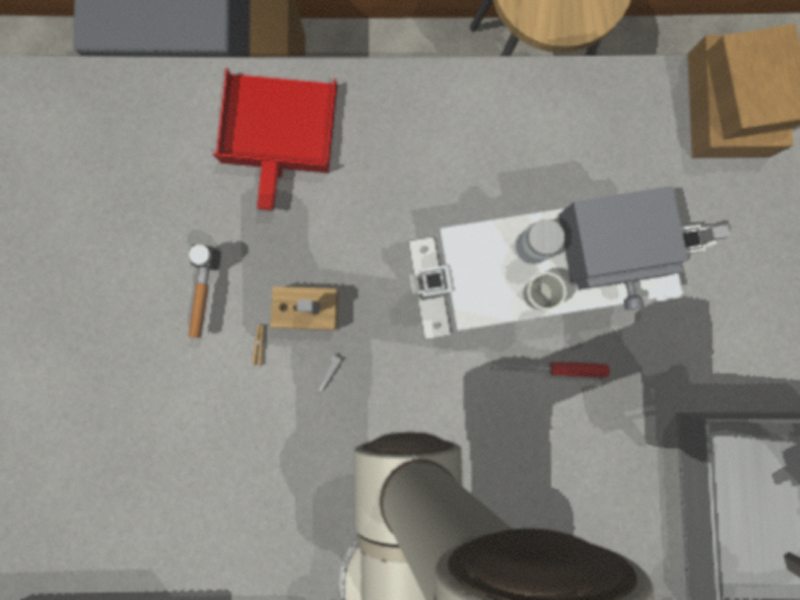

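```bash
python3 - <<'E'
from workcell import bot
import cv2,numpy as np
for n,(x0,y0,x1,y1,s) in dict(side=(132,172,298,324,3.9),top=(112,145,312,245,4)).items():
    p=np.mean([bot.read_camera(n)["pixels"].astype(float) for _ in range(4)],0).astype(np.uint8)
    cv2.imwrite(f"pics/{n}raw.png",p)
    q=cv2.resize(p[y0:y1,x0:x1],None,fx=s,fy=s,interpolation=cv2.INTER_CUBIC)
    for u in range((x0+9)//10*10,x1,10):
        cv2.line(q,(int((u+.5-x0)*s),0),(int((u+.5-x0)*s),6),(0,255,255),1); cv2.putText(q,str(u),(int((u-x0)*s)-6,16),0,.33,(0,255,255),1)
    for v in range((y0+9)//10*10,y1,10):
        cv2.line(q,(0,int((v+.5-y0)*s)),(6,int((v+.5-y0)*s)),(0,255,255),1); cv2.putText(q,str(v),(8,int((v-y0)*s)+5),0,.33,(0,255,255),1)
    cv2.imwrite(f"pics/{n}1.png",q)
E
```

```text
(no output)
```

View pics/side1.png

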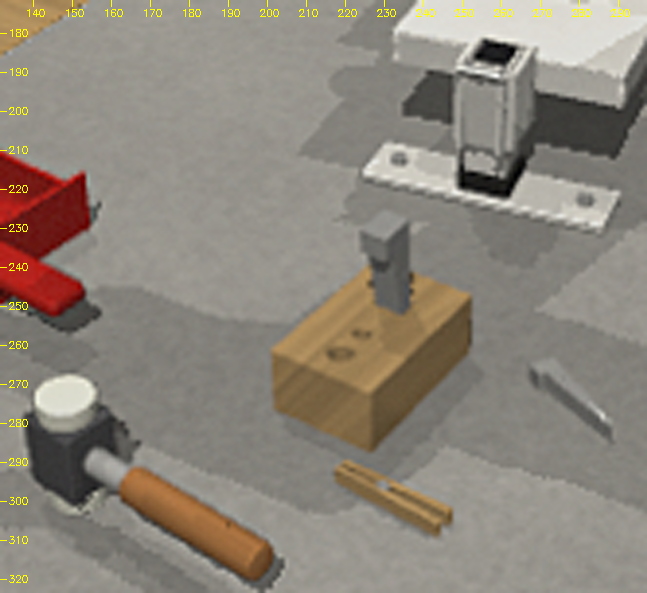

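View pics/top1.png

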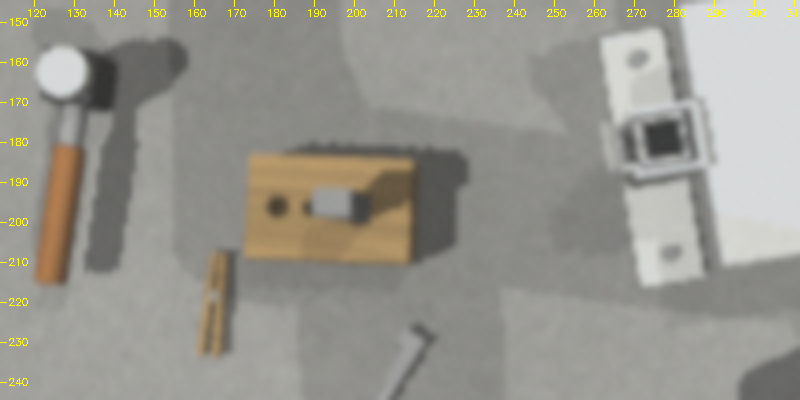

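```bash
cat > h.py <<'E'
import numpy as np, cv2
from scipy.optimize import least_squares
from scipy.spatial.transform import Rotation as Ro
from workcell import bot
CAM={n:bot.read_camera(n) for n in("side","top")}
def proj(n,X):
    c=CAM[n];Y=np.atleast_2d(X)@np.array(c["R"]).T+c["t"]
    s=Y[:,:2]/Y[:,2:];s=s*(1+c["k1"]*(s**2).sum(1,keepdims=True))
    return s*[c["fx"],c["fy"]]+[c["cx"],c["cy"]]
def pose(p,L): # p=x,y,z,yaw
    return Ro.from_euler("z",p[3]).apply(np.atleast_2d(L))+p[:3]
def fit(obs,p0,fixz=None):
    def f(p):
        q=np.r_[p[:2],p[2] if fixz is None else fixz,p[3]]
        return np.concatenate([(proj(n,pose(q,L))-uv).ravel() for n,L,uv in obs])
    r=least_squares(f,p0,loss="soft_l1",x_scale=[.01,.01,.01,.1])
    return r.x,np.abs(f(r.x)).reshape(-1,2).round(1)
S=lambda x,y:np.array([132+x/3.9-.5,172+y/3.9-.5])
T=lambda x,y:np.array([112+x/4-.5,145+y/4-.5])
D=lambda x,y:np.array([x/1.5625-.18,y/1.5625-.18])
E
cat > fit1.py <<'E'
from h import *
m=1e-3
b=np.array([35,55,45])*m
bo=[("side",b*[1,1,1],S(272,351)),("side",b*[-1,1,1],S(372,390)),("side",b*[-1,-1,1],S(471,296)),
 ("side",b*[1,1,0],S(275,408)),("side",b*[-1,1,0],S(372,451)),("side",b*[-1,-1,0],S(470,346)),
 ("top",b*[1,1,1],T(249,154)),("top",b*[-1,1,1],T(244,258)),("top",b*[1,-1,1],T(413,158)),("top",b*[-1,-1,1],T(411,262))]
k=lambda x,y:np.array([9*x,12+12*y,102])*m
ko=[("side",k(1,1),S(361,229)),("side",k(1,-1),S(388,212)),("side",k(-1,-1),S(410,222)),("side",k(-1,1),S(384,240)),
 ("top",k(1,1),T(313,187)),("top",k(1,-1),T(353,188)),("top",k(-1,-1),T(352,217)),("top",k(-1,1),T(311,215))]
mo=[("side",[0,0,.074],S(66,394)),("top",[0,0,.074],T(62,71)),("side",[-.14,0,.036],S(262,562)),("top",[-.14,0,.036],T(50,284))]
so=[("top",[.085,.185,.1],D(441,228)),("top",[-.085,.185,.1],D(455,331)),("top",[-.085,-.185,.1],D(683,298)),
 ("side",[.085,.185,.1],S(395,36)),("side",[-.085,.185,.1],S(624,80)),("top",[0,.21,.114],T(662,139)),("side",[0,.21,.114],S(497,53))]
for n,o,p0 in (("block",bo,[.4,.15,0,0]),("key",ko,[.4,.12,0,0]),("mallet",mo,[.45,.3,0,0]),("shelf",so,[.5,-.2,0,0])):
    p,r=fit(o,p0);print(n,p.round(4).tolist(),r.tolist())
    print("   z=fixed",fit(o,p0,p[2] if n=="key" else 0)[0].round(4))
E
python3 fit1.py
```

```text
block [0.4766, 0.1745, 0.0007, -0.0271] [[0.3, 0.5], [0.0, 0.3], [0.0, 1.0], [0.3, 0.0], [0.1, 0.0], [0.3, 1.0], [0.2, 0.3], [0.4, 0.3], [0.0, 0.1], [0.2, 0.1]]
   z=fixed [ 0.4767  0.1743  0.0033 -0.0276]
key [0.4746, 0.151, 0.0052, -0.0952] [[0.3, 0.2], [0.9, 0.3], [0.1, 0.2], [0.2, 0.1], [0.5, 0.0], [0.0, 0.5], [0.4, 0.4], [0.3, 0.1]]
   z=fixed [ 0.4746  0.151   0.0124 -0.0952]
mallet [0.5659, 0.3454, -0.0006, -0.1287] [[0.3, 0.3], [0.1, 0.1], [0.0, 0.2], [0.2, 0.2]]
   z=fixed [ 0.5658  0.3455 -0.0037 -0.1292]
shelf [0.5428, -0.2537, -0.0029, 0.1363] [[0.4, 0.4], [0.7, 0.2], [1.1, 0.1], [0.0, 1.0], [0.2, 0.0], [0.4, 0.0], [0.3, 0.2]]
   z=fixed [ 5.423e-01 -2.527e-01 -1.000e-04  1.366e-01]
```

```bash
python3 - <<'E'
from h import *
p=[.5426,-.2533,-.0015,.1363]
m=1e-3
def rect(x,y,z,cx=0,cy=0): return np.array([[cx+x*a,cy+y*b,z] for a,b in((1,1),(-1,1),(-1,-1),(1,-1),(1,1))])*m
tiles=[]
for n,(x0,y0,w,hh) in dict(side=(236,172,66,66),top=(256,146,66,66)).items():
    s=6;im=cv2.imread(f"pics/{n}raw.png")
    base=cv2.resize(im[y0:y0+hh,x0:x0+w],None,fx=s,fy=s,interpolation=cv2.INTER_CUBIC)
    q=base.copy()
    for L,col in((rect(85,185,100),(0,0,255)),(rect(15,15,114,0,210),(0,255,0)),(rect(12.5,6,110,0,231),(255,0,255))):
        uv=((proj(n,pose(p,L))+.5-[x0,y0])*s*8).astype(int)
        cv2.polylines(q,[uv.reshape(-1,1,2)],False,col,1,shift=3)
    tiles.append(np.vstack([base[:300],q[:300]]))
cv2.imwrite("pics/ov.png",np.hstack(tiles))
E
```

```text
(no output)
```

View pics/ov.png

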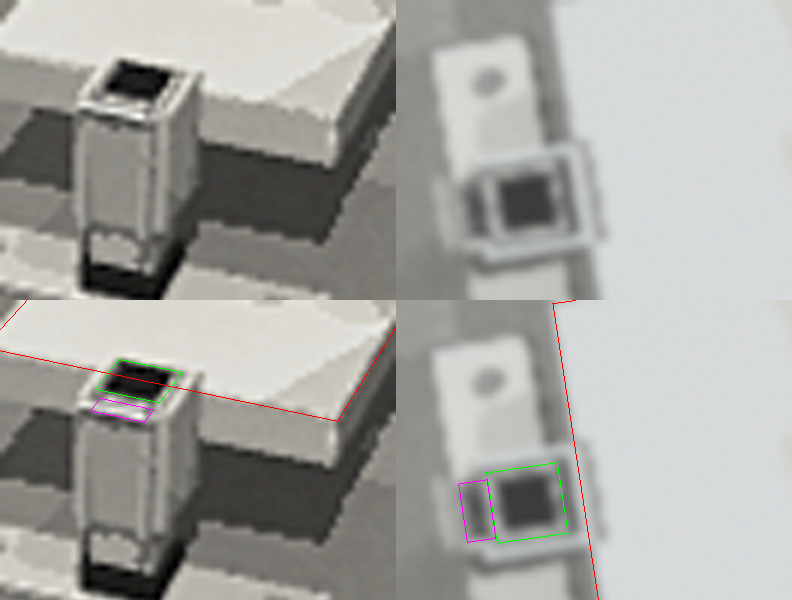

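```bash
cat >> h.py <<'E'
def rot(t): # tool down, tool y along world angle t (or its half turn), nearest wrist
    y=np.array([np.cos(t),np.sin(t),0]);z=np.array([0,0,-1.]);M=lambda y:Ro.from_matrix(np.c_[np.cross(y,z),y,z]).as_rotvec()
    best=None
    for v in(M(y),M(-y)):
        q=bot.inverse_kinematics([.5,.1,.25],v)
        if q is not None and abs(q[5])<2.8:
            d=abs(q[5]-bot.current_joints()[5])
            if best is None or d<best[0]:best=(d,v)
    return best[1]
def st(tag=""):
    print(tag,round(bot.current_clock(),2),np.round(bot.current_ee_pos(),4),"F",np.round(bot.current_contact_force(),2),"op",round(bot.current_opening()*92,1),"grip",round(float(np.max(bot.current_grip_force())),1))
E
python3 - <<'E'
from h import *
r=rot(-.03); st("start")
bot.line_to([.13,-.56,.32],max_speed=.3); st()
bot.goto([.476,.1615,.28],r); st(); print(np.round(bot.current_joints(),2))
bot.set_gripper(.5)
bot.line_to([.476,.1615,.079],max_speed=.15); st("down")
bot.set_gripper(0,25); st("grip")
bot.line_to([.476,.1615,.20],max_speed=.15); st("up")
p=CAM["side"]
c=bot.read_camera("side")["pixels"]
x0,y0=np.round(proj("side",[[.476,.15,.17]])[0]).astype(int)-[40,35]
cv2.imwrite("pics/lift.png",cv2.resize(c[y0:y0+75,x0:x0+80],None,fx=8,fy=8,interpolation=cv2.INTER_CUBIC));print(x0,y0)
E
```

```text
start 0.8 [ 0.1298 -0.5602  0.2146] F [-0.14  0.24  0.75] op 91.8 grip 0.0
 1.3 [ 0.13   -0.5605  0.3212] F [-0.33 -0.73  0.19] op 92.1 grip 0.0
 4.12 [0.4763 0.1609 0.28  ] F [0.67 0.44 0.28] op 92.2 grip 0.0
[ 0.09 -0.07  1.7  -0.    1.51  0.12]
down 6.42 [0.4768 0.1616 0.0799] F [ 0.33 -0.15  0.07] op 46.1 grip 0.0
grip 6.95 [0.4761 0.1615 0.0792] F [ 0.47 -1.26  1.12] op 17.8 grip 25.0
up 7.91 [0.4752 0.1614 0.1988] F [ 0.72  0.85 -0.61] op 18.0 grip 25.0
193 168
```

View pics/lift.png

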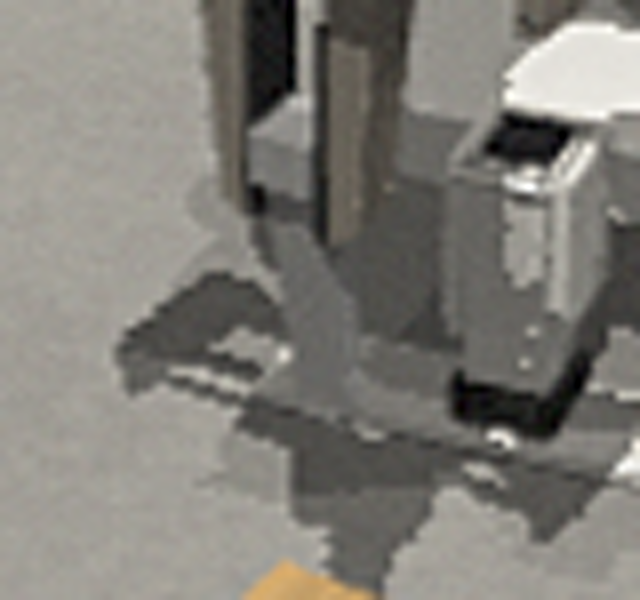

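```bash
python3 - <<'E'
from h import *
from scipy.optimize import least_squares
C=lambda x,y:np.array([193+x/8-.5,168+y/8-.5])
L=np.array([[9,24,86],[-9,24,86],[9,24,102],[9,4.5,0],[-9,4.5,0]])*1e-3
uv=np.array([C(248,190),C(312,199),C(247,140),C(288,392),C(345,406)])
P=lambda a:proj("side",pose([.4752+.000,a[0],a[1],-.03],L))
r=least_squares(lambda a:(P(a)-uv).ravel(),[.15,.127],loss="soft_l1",x_scale=.01)
print(r.x.round(4),(P(r.x)-uv).round(2).tolist(), bot.current_ee_pos())
E
```

```text
[0.1506 0.1259] [[0.27, -1.28], [-0.6, -0.08], [0.36, -1.65], [0.28, 3.09], [-0.1, 3.75]] [0.4752429  0.16142008 0.19872764]
```

```bash
python3 - <<'E'
from h import *
r=rot(.1363)
bot.line_to([.476,.1615,.225],max_speed=.15)
bot.goto([.5102,-.0169,.225],r); st()
bot.line_to([.5102,-.0169,.197],max_speed=.1); bot.hold(.3); st()
tiles=[]
for n,(x0,y0) in dict(side=(228,150),top=(250,155)).items():
    w,h=(50,70);s=8
    im=bot.read_camera(n)["pixels"]
    b=cv2.resize(im[y0:y0+h,x0:x0+w],None,fx=s,fy=s,interpolation=cv2.INTER_CUBIC)
    m=1e-3;sp=[.5426,-.2533,-.0015,.1363]
    tc=np.array(bot.current_ee_pos());kp=np.r_[tc+Ro.from_euler("z",.1363).apply([0,-.0108,-.072]),.1363]
    q=b.copy()
    def dr(P,L,col):
        uv=((proj(n,pose(P,np.array(L)*m))+.5-[x0,y0])*s*8).astype(int);cv2.polylines(q,[uv.reshape(-1,1,2)],False,col,1,shift=3)
    dr(sp,[[12.5,237,110],[-12.5,237,110],[-12.5,225,110],[12.5,225,110],[12.5,237,110]],(255,0,255))
    dr(sp,[[15,225,114],[-15,225,114],[-15,195,114],[15,195,114],[15,225,114]],(0,255,0))
    dr(kp,[[9,4.5,0],[-9,4.5,0],[-9,1.5,0],[9,1.5,0],[9,4.5,0]],(0,0,255))
    dr(kp,[[9,24,86],[-9,24,86],[-9,24,102],[9,24,102],[9,24,86]],(0,255,255))
    tiles+= [b,q] if n=="side" else []
cv2.imwrite("pics/ins.png",np.hstack(tiles))
E
```

```text
9.23 [ 0.5097 -0.0161  0.2242] F [ 0.04  0.79 -0.68] op 17.5 grip 25.0
 9.97 [ 0.5106 -0.0169  0.1976] F [ 0.54  0.52 -0.63] op 17.6 grip 25.0
```

View pics/ins.png

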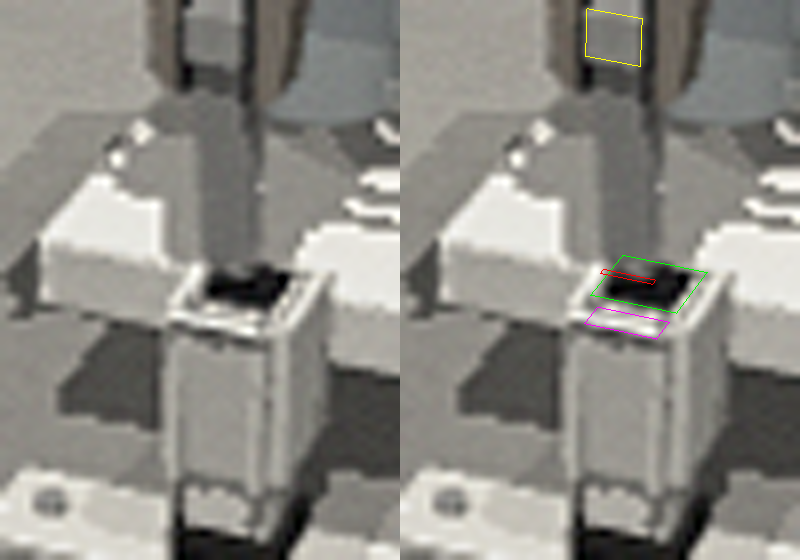

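```bash
cat >> h.py <<'E'
G=np.array([.5112,-.0244,.110]);YS=.1363
def key_tcp(x,y,d): # key at gap (x,y), tip d below the mouth
    return G+Ro.from_euler("z",YS).apply([x,y+.0108,.072-d])
def fgap(n=4):
    return Ro.from_euler("z",-YS).apply(np.mean([ (bot.hold(.03),bot.current_contact_force())[1] for _ in range(n)],0))
E
python3 - <<'E'
from h import *
f0=fgap();print(f0.round(2)); y=-.0022
for d in(0,4,8,12,15,18,21,24):
    bot.line_to(key_tcp(0,y,d*1e-3),max_speed=.04); f=fgap(3)-f0
    print(d,f.round(2),np.round(bot.current_ee_pos()-key_tcp(0,y,d*1e-3),4),bot.current_clock())
    if f[2]>9 or np.hypot(*f[:2])>8:break
E
```

```text
[-0.35 -0.14 -0.73]
0 [ 0.79 -0.26  0.44] [ 0.0001 -0.      0.0002] 10.925
4 [ 0.77  0.14 -0.04] [ 0. -0. -0.] 11.275
8 [ 0.05  0.3  -0.02] [-0.0001  0.     -0.0001] 11.625
12 [ 0.42  0.35 -0.33] [-0.0001  0.     -0.0001] 11.975
15 [ 0.24 -0.7  -0.67] [-0.0001 -0.     -0.0001] 12.325
18 [ 0.55 -0.54 -0.  ] [-0.0001 -0.     -0.0002] 12.675
21 [ 0.41 -0.63 -0.93] [-0.0002  0.     -0.0003] 13.025
24 [ 0.5  -0.38 -1.18] [-0.0002  0.     -0.0003] 13.375
```

```bash
python3 - <<'E'
from h import *
x0,y0,w,h,s=228,150,50,70,8
im=bot.read_camera("side")["pixels"]; t=bot.read_camera("top")["pixels"][155:205,250:300]
b=cv2.resize(im[y0:y0+h,x0:x0+w],None,fx=s,fy=s,interpolation=cv2.INTER_CUBIC)
t=cv2.resize(t,(400,400),interpolation=cv2.INTER_CUBIC);t=np.vstack([t,np.zeros((160,400,3),np.uint8)])
cv2.imwrite("pics/in24.png",np.hstack([b,t]))
E
```

```text
(no output)
```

View pics/in24.png

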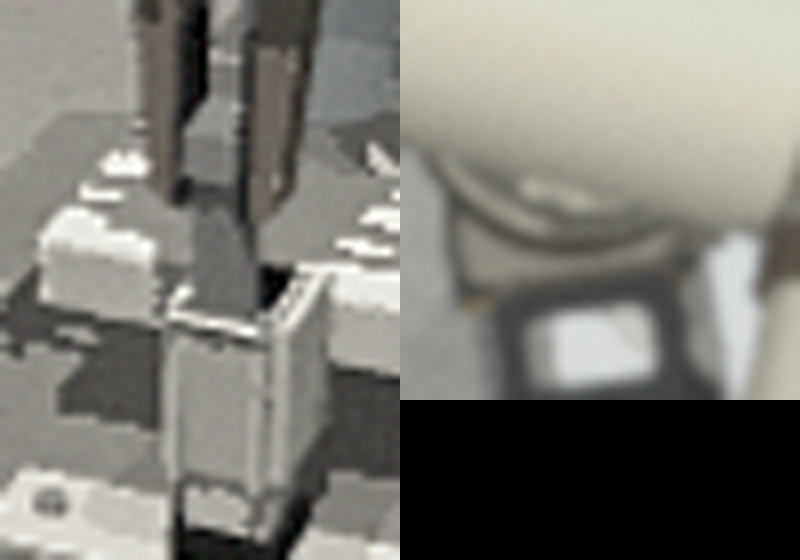

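```bash
python3 - <<'E'
from h import *
f0=np.array([0,0,-.7]); y=-.0022
for d in range(27,61,2):
    bot.line_to(key_tcp(0,y,d*1e-3),max_speed=.04); f=fgap(3)-f0
    print(d,f.round(2),np.round(bot.current_ee_pos()-key_tcp(0,y,d*1e-3),4),bot.current_clock())
    if f[2]>6 or np.hypot(*f[:2])>6:break
E
```

```text
27 [-0.44 -0.5  -0.4 ] [-0.     -0.     -0.0001] 14.025
29 [-0.09 -0.68  0.73] [ 0. -0. -0.] 14.375
31 [ 0.06 -0.35  0.44] [-0.     -0.     -0.0001] 14.725
33 [-0.22 -1.16  0.42] [ 0.0001 -0.0002 -0.    ] 15.075
35 [-0.72 -1.89  5.12] [ 0.0004 -0.0003  0.0005] 15.425
37 [-1.31 -2.84  8.31] [ 0.0007 -0.0005  0.0012] 15.775
```

```bash
python3 - <<'E'
from h import *
f0=np.array([0,0,-.7]); y=-.0022;d=37
for i in range(14):
    f=fgap(3)-f0; print(d,y*1e3,f.round(2),bot.current_clock())
    if abs(f[1])>.9 and -.0075<y-.0007: y-= .0007*np.sign(-f[1])
    elif f[2]<6: d+=2
    else: break
    if d>58: break
    bot.line_to(key_tcp(0,y,d*1e-3),max_speed=.03)
print(np.round(bot.current_ee_pos()-key_tcp(0,y,d*1e-3),4))
E
```

```text
37 -2.2 [-1.01 -2.7   8.49] 15.975
37 -2.9000000000000004 [-1.22 -0.86  9.21] 16.325
[0.0006 0.     0.0012]
```

```bash
python3 - <<'E'
from h import *
st("before")
bot.set_gripper(.4); bot.hold(.3); st("open")
p=np.array(bot.current_ee_pos()); bot.line_to([p[0],p[1],.30],max_speed=.2)
# mallet: close across mallet y
m=np.array([.5658,.3455]);t=-.129
r=rot(t+np.pi/2)
bot.goto([*m,.20],r); st(); print(np.round(bot.current_joints(),2))
S0=bot.read_camera("side")["pixels"]; T0=bot.read_camera("top")["pixels"]
a=cv2.resize(S0[150:220,228:278],None,fx=8,fy=8,interpolation=cv2.INTER_CUBIC)
b=cv2.resize(T0[155:205,250:300],(400,400),interpolation=cv2.INTER_CUBIC)
cv2.imwrite("pics/rel.png",np.hstack([a,np.vstack([b,np.zeros((160,400,3),np.uint8)])]))
E
```

```text
before 16.43 [ 0.5108 -0.0165  0.1462] F [-0.91 -1.28  9.53] op 17.8 grip 25.0
open 17.19 [ 0.5102 -0.0166  0.145 ] F [-0.03 -0.15  0.55] op 36.7 grip 0.0
 19.53 [0.5665 0.3444 0.2005] F [-0.22 -0.2   0.26] op 36.9 grip 0.0
[ 0.36  0.39  1.34 -0.    1.41 -1.08]
```

View pics/rel.png

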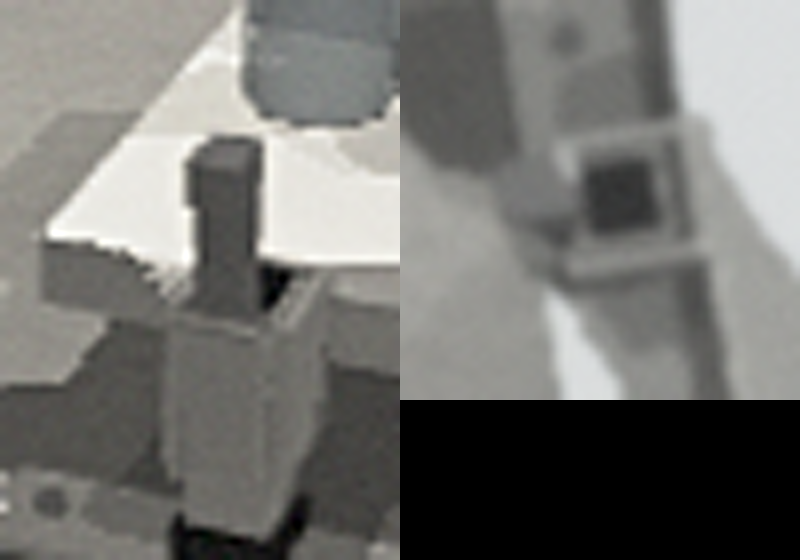

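```bash
python3 - <<'E'
from h import *
C=lambda x,y:np.array([228+x/8-.5,150+y/8-.5]);Tt=lambda x,y:np.array([250+x/8-.5,155+y/8-.5])
k=lambda x,y,z=102:np.array([9*x,12+12*y,z])*1e-3
o=[("side",k(1,1),C(186,157)),("side",k(1,-1),C(205,137)),("side",k(-1,-1),C(263,141)),("side",k(-1,1),C(243,166)),("side",k(1,1,86),C(187,204)),
 ("top",k(1,1),Tt(502,160)-[50,0]),("top",k(-1,1),Tt(508,206)-[50,0])]
p,r=fit(o,[.51,-.03,.07,.13]);print("key",p.round(4),r.tolist());print("head",pose(p,[0,.012,.102]).round(4))
m=np.array([.5658,.3455])+.005*np.array([-np.cos(-.129),-np.sin(-.129)])
bot.set_gripper(.68)
bot.line_to([*m,.20],max_speed=.1); bot.line_to([*m,.030],max_speed=.15); st("down")
bot.set_gripper(0,55); st("grip")
g=np.array(bot.current_ee_pos()); np.save("g.npy",g)
bot.line_to([*m,.06],max_speed=.08); st("lift")
bot.line_to([*m,.235],max_speed=.2); bot.hold(.2); st("up"); print("rot",bot.current_tool_rot())
S0=bot.read_camera("side")["pixels"]; T0=bot.read_camera("top")["pixels"]
cv2.imwrite("pics/ms.png",S0);cv2.imwrite("pics/mt.png",T0)
E
```

```text
key [ 0.5135 -0.0302  0.0723  0.1737] [[0.2, 0.4], [0.4, 1.1], [0.1, 0.4], [0.6, 0.5], [0.5, 0.2], [0.1, 0.1], [0.6, 1.7]]
head [[ 0.5114 -0.0184  0.1743]]
down 21.82 [0.5618 0.3465 0.0314] F [-0.62  0.25  0.54] op 62.4 grip 0.0
grip 22.33 [0.5611 0.3464 0.0304] F [0.38 0.32 0.82] op 35.6 grip 55.0
lift 22.86 [0.5611 0.3462 0.0605] F [-0.3   0.37 -3.79] op 35.7 grip 55.0
up 24.08 [0.5602 0.3459 0.2333] F [ 0.55 -0.15 -1.82] op 35.4 grip 55.0
rot [-2.02412222e-01 -3.13255574e+00  1.80706812e-03]
```

```bash
python3 - <<'E'
from h import *
g=np.load("g.npy");now=np.array(bot.current_ee_pos());dz=now-g
def cen(f,n,P):
    im=cv2.imread(f); hsv=cv2.cvtColor(im,cv2.COLOR_BGR2HSV); mk=cv2.inRange(hsv,(5,110,60),(18,255,255))
    c=proj(n,P)[0].astype(int); roi=np.zeros_like(mk); cv2.circle(roi,tuple(int(v) for v in c),45,255,-1)
    nl,lb,stt,ct=cv2.connectedComponentsWithStats(mk&roi)
    i=min([j for j in range(1,nl) if stt[j,4]>40],key=lambda j:np.hypot(*(ct[j]-c))); return ct[i],stt[i,4]
L=[-.1,0,.036];P0=[.5658,.3455,0,-.129]
obs=[]
for f,n in(("pics/sideraw.png","side"),("pics/topraw.png","top")):
    c,a=cen(f,n,pose(P0,L)); print(n,c.round(1),a,proj(n,pose(P0,L)).round(1)); obs.append((n,c))
def tri(obs,x0): return least_squares(lambda X:np.concatenate([proj(n,X)[0]-c for n,c in obs]),x0).x
X0=tri(obs,pose(P0,L)[0]);obs=[]
for f,n in(("pics/ms.png","side"),("pics/mt.png","top")):
    c,a=cen(f,n,X0+dz); print(n,c.round(1),a); obs.append((n,c))
X1=tri(obs,X0+dz);print("handle before",X0.round(4),"expected",(X0+dz).round(4),"now",X1.round(4))
E
```

```text
side [182.  305.9] 433 [[183.9 306.7]]
top [126.3 198. ] 211 [[126.3 201.1]]
side [175.8 222.6] 527
top [ 92.9 192.1] 354
handle before [0.4731 0.358  0.0349] expected [0.4728 0.3577 0.2391] now [0.4719 0.3578 0.2388]
```

```bash
cat > tap.py <<'E'
from h import *
XY=np.array([.506,-.0164])
def fz(n=3): return np.mean([(bot.hold(.02),bot.current_contact_force()[2])[1] for _ in range(n)])
def tap(z,stop,zmin,f0,fast):
    bot.line_to([*XY,fast],max_speed=.08); contact=None
    z=fast
    while z>zmin:
        z-=.001; bot.line_to([*XY,z],max_speed=.02); f=fz(2)-f0
        if f>2: print(round(z-.0304,4),round(float(bot.current_ee_pos()[2])-.0304,4),round(f,1),end=" | ")
        if f>2 and contact is None: contact=z
        if f>stop: break
    bot.hold(.1);print("\n peak",round(fz()-f0,1),"face z",round(float(bot.current_ee_pos()[2])-.0304,4),bot.current_clock())
    bot.line_to([*XY,z+.012],max_speed=.06); bot.hold(.15); print(" off",round(fz()-f0,1)); return contact
E
python3 - <<'E'
from tap import *
r=bot.current_tool_rot(); 
p=bot.current_ee_pos();bot.line_to([p[0],p[1],.26],max_speed=.15)
bot.goto([*XY,.26],r); bot.line_to([*XY,.225],max_speed=.1); bot.hold(.3); f0=fz(6); st("above"); print(f0)
c=tap(None,12,.185,f0,.214); np.save("c.npy",[c or 0,f0]); print("contact",c,bot.current_clock())
E
```

```text
above 26.98 [ 0.5062 -0.0165  0.2254] F [ 0.47 -0.73 -3.3 ] op 35.7 grip 55.0
-3.200776171655553
0.1736 0.174 4.0 | 0.1726 0.1732 6.4 | 0.1716 0.1725 8.6 | 0.1706 0.1719 9.6 | 0.1696 0.1713 10.4 | 0.1686 0.1706 11.8 | 0.1676 0.17 13.3 | 
 peak 13.5 face z 0.17 31.9417
 off 0.6
contact 0.204 32.4917
```

```bash
python3 - <<'E'
from tap import *
f0=np.load("c.npy")[1]
tap(None,21.5,.185,f0,.2015)
print(bot.current_clock())
E
```

```text
0.1691 0.1694 2.1 | 0.1681 0.169 7.1 | 0.1671 0.1684 10.3 | 0.1661 0.168 12.2 | 0.1651 0.1676 15.4 | 0.1641 0.1672 17.0 | 0.1631 0.1668 19.5 | 0.1621 0.1664 22.1 | 
 peak 22.4 face z 0.1664 35.55
 off -0.2
36.1
```

```bash
python3 - <<'E'
from tap import *
f0=np.load("c.npy")[1]
tap(None,23,.185,f0,.1988)
print(bot.current_clock())
E
```

```text
0.1654 0.1665 8.4 | 0.1644 0.1664 13.4 | 0.1634 0.1662 16.9 | 0.1624 0.166 19.6 | 0.1614 0.1657 21.8 | 0.1604 0.1654 24.3 | 
 peak 24.2 face z 0.1654 38.8667
 off 0.3
39.4167
```

```bash
python3 - <<'E'
from tap import *
g=np.load("g.npy"); f0=np.load("c.npy")[1]; r=bot.current_tool_rot()
bot.line_to([*XY,.26],max_speed=.15)
bot.goto([g[0],g[1],.26],r)
bot.line_to([g[0],g[1],.037],max_speed=.15); bot.hold(.2)
z=.037
while z>.028:
    z-=.001; bot.line_to([g[0],g[1],z],max_speed=.02); f=fz(2)-f0
    if f>2.5: break
st("placed");print(z,f)
bot.set_gripper(.68); bot.hold(.2); st("open")
bot.line_to([g[0],g[1],.20],max_speed=.15); bot.hold(.3); st("clear")
S0=bot.read_camera("side")["pixels"]
a=cv2.resize(S0[150:220,228:278],None,fx=8,fy=8,interpolation=cv2.INTER_CUBIC)
b=cv2.resize(S0[250:340,125:215],(400,400),interpolation=cv2.INTER_CUBIC)
cv2.imwrite("pics/end.png",np.hstack([a,np.vstack([b,np.zeros((160,400,3),np.uint8)])]))
E
```

```text
placed 45.24 [0.5614 0.3465 0.0304] F [-1.7   0.27 -0.51] op 35.9 grip 55.0
0.029999999999999992 3.0560033654951377
open 46.01 [0.5611 0.3464 0.03  ] F [0.3  0.13 0.08] op 62.6 grip 0.0
clear 47.59 [0.5609 0.3463 0.1995] F [ 0.39 -0.33 -0.24] op 62.7 grip 0.0
```

View pics/end.png

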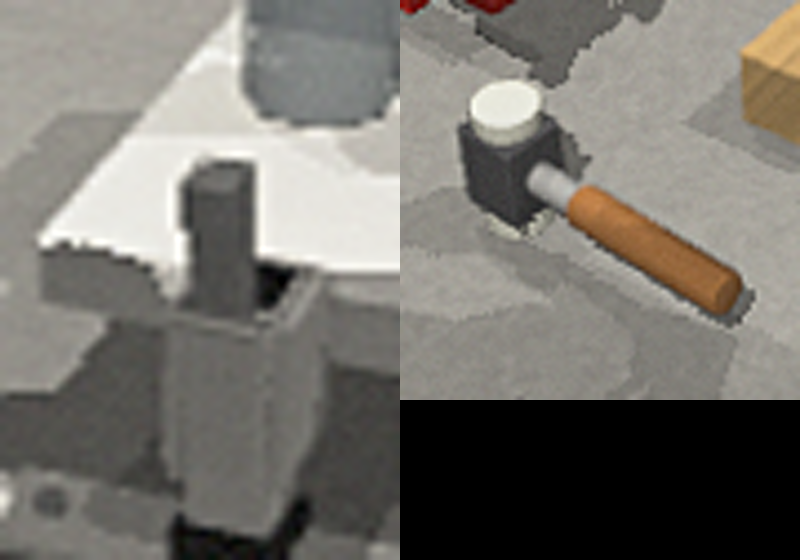

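The key stands upright in the collar at about (183–255, 160–310), lower than before, and the mallet stands on its face at its old spot, so I am handing the job in.

```bash
python3 -c "
from workcell import bot
print(bot.job_done(), bot.current_clock())"
```

```text
the job is handed in; nothing more can be done
the job is handed in; nothing more can be done
```

The key is in the +y collar, nose outward, tapped tight with three light taps (peak about 24 N; the third tap moved it about 1 mm), the mallet is back on its face on the worktop, and I handed the job in at about 48 s; the hand-in call did not return a verdict.

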